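Spray, then thread the guide rod through both bushings and hold it

ROBOT

A 7-joint arm with a two-finger parallel gripper is mounted at the origin on the work surface. World frame = base frame: x ahead of the robot, y to its left, z up, the work surface at z = 0. Lengths are in m, angles in rad, forces in N, time in s.
With the tool pointing down it reaches from about 0.35 to 0.9 m from the base axis. Payload 19.9 kg.
Tool frame: the origin (TCP) lies between the finger pads; the fingertips stand 19 mm ahead of it and the grasp point (between the pads) is the TCP; z points along the fingers, y is the line along which they close (so a half turn about z gives the same grasp; the last joint's range is limited). The gripper opens to 94 mm and grips with 3 to 60 N. Pads are 16 mm wide; open, the fingers measure 119 mm over their backs; the gripper's body (75 mm by 177 mm) begins 78 mm behind the grasp point.
Start: joints at [-1.149, 0.417, -0.01, 1.614, 0.005, 1.111, -0.053], TCP at [0.28, 0.559, 0.224] pointing down, gripper open.
Joint ranges: [-2.81, 2.81], [-0.39, 2.02], [-1.27, 1.25], [0.06, 2.57], [-1.19, 4.33], [0.19, 2], [-2.82, 2.82]. Speed limits (rad/s): [1.89, 1.89, 2.39, 2.39, 3.01, 3.01, 3.01].

INTERFACE

Orientations are given as a 3x3 rotation matrix whose columns are the frame's x, y, z axes.
In Python, from rig import robot gives the robot as it stands. Calls block until the motion is done:
- robot.move_ptp(position, orientation): joint-space move of the TCP to a pose.
- robot.move_linear(position, velocity=0.15, frame=None, threshold=None): straight line of the TCP; frame=None keeps the orientation; velocity is the mean speed in m/s. With threshold (N) it stops when the force on the tool has changed by that much, and returns True; else False.
- robot.goto_joints(angles): joint-space move.
- robot.gripper_to(opening): finger opening in m; the grip force is fixed at half the most; returns when the fingers have stopped.
- robot.pause(seconds).
- robot.ik(position, orientation): joint angles nearest the present ones, or None.
- robot.get_state(): the state.
- robot.grab_frame(name): name is "scene" or "side" or "wrist"; returns the picture (384x512x3 uint8, red, green, blue); there is no depth.
- robot.camera_info(name): a dict with "fx", "fy", "cx", "cy" (pixels), "dist" ([k1, k2, p1, p2, k3] as OpenCV has them; the pictures are not rectified), "rvec" (rotation vector, rad) and "tvec" (3), from world to camera coordinates, as OpenCV has them. Camera axes: x right, y down, z forward; pixel columns grow to the right and rows downward; lengths in m; the calibration is good to about 2 mm. A picture is of the moment at which its call begins: read the wrist's pose just before it. camera_info takes no time and is no camera call; for the wrist camera it gives the pose at the moment of the call.
A pose or a line that the arm cannot do raises robot.PlanningError and nothing moves.
- robot.sign_off(): hands the job in; it is judged then, once.
The state is a dict: "time": time; "qpos": joint angles; "joint_vel": joint speeds; "effort": joint torques, N m; "ee_pos": TCP position; "tool_rot": TCP orientation; "force": force on the tool from outside, world axes, zero at the start; "moment": the same for the moment, N m; "opening": finger opening in m; "grasp_force": force on a finger pad.
Only numpy, scipy, OpenCV 4.12 (cv2) and the standard library are available. Lean on these libraries where they do the work, as an engineer would, in place of code of your own. Each camera call takes 0.05 s, during which the arm holds its last target. There are 200 camera calls.

TASK

Press the cap of the fixed spray bottle all the way down to lubricate the fixture's bushings and let it spring back up. Then take the longest of the three rods from the rack, thread it tip first from above through the upper and then the lower bushing, and finish while holding it there: the tip showing in the gap under the lower bushing, clear of the base plate, the knob clear above the upper bushing. Leave the other rods and the parts lying about where they are.

Things in the scene. Friction and masses are not known exactly. Their poses are not given: they have to be found in the camera images.
- upper_mouth (a point): Centre of the upper bushing's mouth, on its top face, 116 mm above the bench; z up along the bore. Aluminium fixture: base 100 x 150 x 12 mm, a post (centre 68 mm along -y, no higher than this point) with two arms 36 mm wide, 16 mm thick, one above the other. Each has a brass-rimmed 13 mm through bore, the bushing; both bores share one vertical axis.
- lower_mouth (a point): Centre of the lower bushing's mouth, on the top face of the lower arm, 54 mm straight below upper_mouth, 62 mm above the bench. The lower arm's underside is 16 mm below this point and the base plate's top 50 mm below it, so there are 34 mm of free air under the lower bushing. z up.
- cap_top (a point): Centre of the top of the spray bottle's nozzle cap: a round grey cap, 30 mm across, on a white bottle 62 mm across held fixed in a dark bench holder beside the fixture, on the side away from the fixture's post; cap top 165 mm above the bench. A short spout on the cap points at the fixture. The point moves with the cap. z up.
- nozzle (a joint): How far the spray cap is pressed down, in m: 0 up, 0.008 fully down on its stop. Its spring takes about 1.6 N to start and 5 N to reach the stop, and lifts the cap again.
- guide_rod_knob (a point): Knob centre of the guide rod, the longest of three steel rods standing in the white rack; 162 mm above the bench. Rod 165 mm overall, about 0.11 kg: round knob 20 mm across, 30 mm tall, on a stem 10 mm across, 135 mm long, its last 8 mm tapering to a 6 mm flat end. z along the rod, tip to knob.
- guide_rod_tip (a point): Centre of the guide rod's lower end, 150 mm below its knob's centre along the rod; axes as the knob. It stands 12 mm above the bench in a rack socket 43 mm deep with an 11 mm bore (so it can lean a little). Rack 50 x 165 x 55 mm, three sockets 55 mm apart.
- middle_rod_knob (a point): Centre of the knob of the middle-length rod (120 mm overall, otherwise as the guide rod) in the rack; its top stands 132 mm above the bench. To be left alone.
- short_rod_knob (a point): Centre of the knob of the shortest rod (95 mm overall) in the rack; its top stands 107 mm above the bench. To be left alone.
- drip_chamber: Clear drip chamber standing upright, 27 mm across, 81 mm tall; origin at its underside. To be left alone.
- manifold: White manifold bar with three blue taps, 30 x 110 x 28 mm, lying on the bench; origin at its underside. To be left alone.
- stopcock_a: Small clear stopcock with a blue handle, about 50 x 30 x 21 mm, lying on the bench; origin at its underside. To be left alone.
- stopcock_b: Small clear stopcock with a blue handle, about 50 x 30 x 21 mm, lying on the bench; origin at its underside. To be left alone.
- stopcock_c: Small clear stopcock with a blue handle, about 50 x 30 x 21 mm, lying on the bench; origin at its underside. To be left alone.

How it is judged:
By the outcome, as a careful person would: the job done as asked, in the order asked, and still so for the second after the job is handed in, while the arm keeps its last pose, push and grip.
It also fails if it takes over 56 s, if anything falls off the work surface, if the arm or the gripper's body presses on something with over 40 N, if the wrist force passes 120 N, or if a joint passes its speed limit or range.

## Working session

There is one attempt and no reset: what is moved stays moved. The work goes in short steps, each a Python script; the robot and the scene stay as the last script left them, time stands still between calls to the robot, and variables do not carry over. Pictures are saved under pics/ and viewed, at most 10 in all, crops included, and the job is handed in when it is done.

```bash
ls; mkdir -p pics
python3 - <<'E'
from rig import robot
import cv2,numpy as np
for n in ["scene","side"]:
    im=robot.grab_frame(n); cv2.imwrite(f"pics/{n}0.png",cv2.resize(im[:,:,::-1],(800,600),interpolation=cv2.INTER_CUBIC))
    c=robot.camera_info(n); R=cv2.Rodrigues(np.array(c["rvec"]))[0]; print(n,c, -R.T@np.array(c["tvec"]), R[2])
s=robot.get_state(); print(s)
E
```

```text
pics
scene {'fx': 371.363361514399, 'fy': 371.363361514399, 'cx': 252.99074097258028, 'cy': 188.10478084772146, 'dist': array([0.02964621, 0.        , 0.        , 0.        , 0.        ]), 'rvec': array([ 1.7006881 ,  1.87927643, -0.7698133 ]), 'tvec': array([ 0.10826699, -0.29788034,  1.38362709])} [1.17566335 0.02836462 0.79491478] [-0.68655904 -0.08414965 -0.72218801]
side {'fx': 475.4480870287878, 'fy': 475.4480870287878, 'cx': 250.16814418624716, 'cy': 197.78946461486774, 'dist': array([-0.12107407,  0.        ,  0.        ,  0.        ,  0.        ]), 'rvec': array([ 0.20638686, -2.72395803,  1.39064019]), 'tvec': array([0.51392033, 0.15433441, 0.92004169])} [0.40249397 0.72567142 0.6676897 ] [ 0.12867849 -0.79997529 -0.58607285]
{'time': 0.1, 'qpos': array([-1.14850653,  0.41790968, -0.01033305,  1.61410016,  0.00473015,
        1.11072038, -0.05303965]), 'joint_vel': array([-2.46879421e-05, -2.07805047e-03, -5.13308293e-04, -2.97055437e-04,
        5.76351531e-04, -2.85052507e-04, -9.82297805e-04]), 'effort': array([ 2.37208013e-03, -8.52570391e+01,  6.39752336e-01, -4.26688921e+01,
       -4.90064314e-02,  1.63555413e-02, -1.75046341e-05]), 'ee_pos': array([0.27944481, 0.55869043, 0.22389639]), 'tool_rot': array([[-8.94367707e-01,  4.47332359e-01, -4.05748347e-04],
       [ 4.47332531e-01,  8.94367111e-01, -1.03769987e-03],
       [-1.01308753e-04, -1.10958969e-03, -9.99999379e-01]]), 'force': array([ 0.14886365, -0.0126463 , -0.1698667 ]), 'moment': array([ 0.04052827, -0.06102853, -0.00659883]), 'grasp_force': 0.0, 'opening': 0.09381563906092358}
```

View pics/scene0.png

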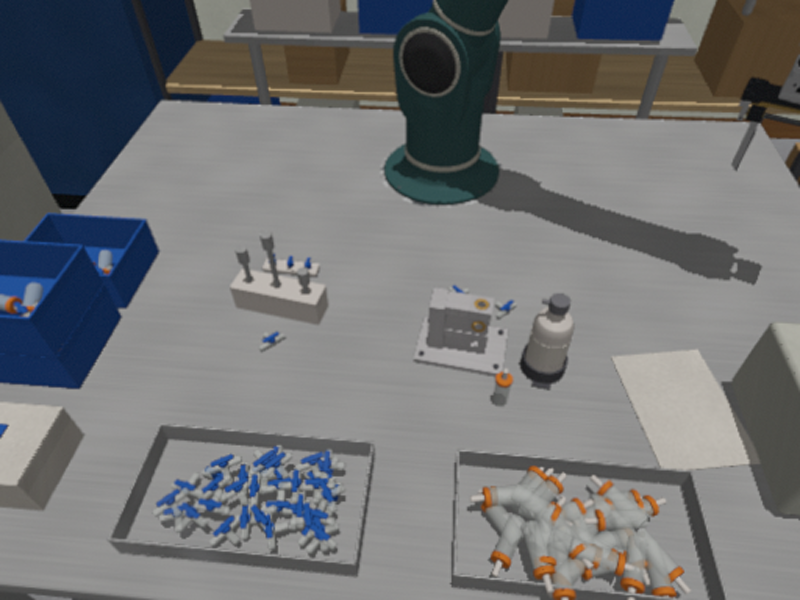

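View pics/side0.png

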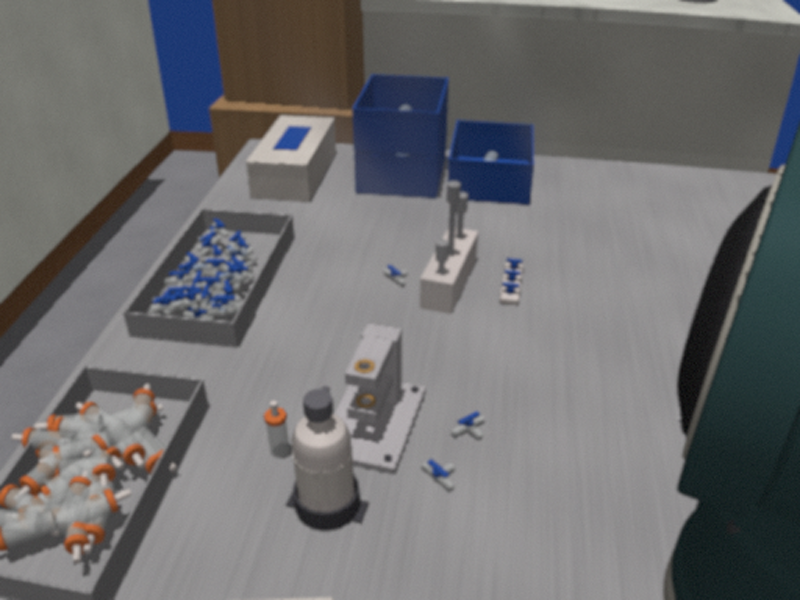

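Scene picture (800x600): cap top about (559,299), upper bore (483,303), tallest knob (267,242), in the middle of the rack. Side picture: cap (318,396), bore (365,366), tall knob (455,192).

```bash
cat > h.py <<'E'
from rig import robot
import cv2,numpy as np
def ray(c,uv):
    K=np.array([[c["fx"],0,c["cx"]],[0,c["fy"],c["cy"]],[0,0,1]])
    p=cv2.undistortPoints(np.array([[uv]],float),K,np.array(c["dist"]))[0,0]
    R=cv2.Rodrigues(np.array(c["rvec"]))[0]
    return -R.T@np.array(c["tvec"]),R.T@np.array([p[0],p[1],1])
def onplane(c,uv,z):
    o,d=ray(c,uv); return o+d*(z-o[2])/d[2]
def proj(c,P):
    K=np.array([[c["fx"],0,c["cx"]],[0,c["fy"],c["cy"]],[0,0,1]])
    return cv2.projectPoints(np.atleast_2d(np.array(P,float)),np.array(c["rvec"]),np.array(c["tvec"]),K,np.array(c["dist"]))[0][:,0]
def tri(obs):
    A=np.zeros((3,3));b=np.zeros(3)
    for c,uv in obs:
        o,d=ray(c,uv);d/=np.linalg.norm(d);M=np.eye(3)-np.outer(d,d);A+=M;b+=M@o
    return np.linalg.solve(A,b)
def down(yaw):  # tool y axis at angle yaw in world
    y=np.array([np.cos(yaw),np.sin(yaw),0]);z=np.array([0,0,-1.]);return np.c_[np.cross(y,z),y,z]
def shot(n,name,box=None,scale=None):
    c=robot.camera_info(n); im=robot.grab_frame(n)[:,:,::-1]
    if box: x0,y0,x1,y1=box; im=im[y0:y1,x0:x1]
    cv2.imwrite(f"pics/{name}.png",cv2.resize(im,None,fx=scale or 1.5625,fy=scale or 1.5625,interpolation=cv2.INTER_CUBIC)); return c
E
python3 - <<'E'
from h import *
np.set_printoptions(precision=4,suppress=True)
cs,cd=robot.camera_info("scene"),robot.camera_info("side")
f=lambda p:(np.array(p)+.5)/1.5625-.5
for n,a,b,z in [("cap",(559,299),(318,396),.165),("bore",(483,303),(365,366),.116),("knob",(267,242),(455,192),.162),
  ("middle/left knob",(243,258),(461,203),.117),("short knob",(305,278),(442,255),.092)]:
    print(n,onplane(cs,f(a),z),onplane(cd,f(b),z),tri([(cs,f(a)),(cd,f(b))]))
# scene-only: base plate corners z=.012
for p in [(416,362),(503,371),(508,325)]: print("base",onplane(cs,f(p),.012))
for p in [(233,303),(322,320)]: print("rack base",onplane(cs,f(p),0))
for p in [(425,386),(318,437),(390,467)]: print("base side",onplane(cd,f(p),.012))
E
```

```text
cap [0.5646 0.1968 0.165 ] [0.5624 0.1959 0.165 ] [0.563  0.1964 0.1645]
bore [0.5369 0.0898 0.116 ] [0.5362 0.0866 0.116 ] [0.5366 0.0891 0.117 ]
knob [ 0.4742 -0.2704  0.162 ] [ 0.4653 -0.2734  0.162 ] [ 0.4669 -0.2741  0.1589]
middle/left knob [ 0.4691 -0.3222  0.117 ] [ 0.4583 -0.3256  0.117 ] [ 0.4602 -0.3272  0.1128]
short knob [ 0.4831 -0.2135  0.092 ] [ 0.4759 -0.2058  0.092 ] [ 0.4767 -0.2158  0.0857]
base [ 0.5849 -0.0121  0.012 ]
base [0.5897 0.1322 0.012 ]
base [0.4883 0.1432 0.012 ]
rack base [ 0.4705 -0.3657  0.    ]
rack base [ 0.497 -0.191  0.   ]
base side [ 0.4757 -0.0053  0.012 ]
base side [0.594  0.1068 0.012 ]
base side [0.4994 0.1417 0.012 ]
```

Run:
```python
from h import *
np.set_printoptions(precision=4,suppress=True)
s=robot.get_state
R=down(0.0)
cand=[down(a) for a in (0.,np.pi)]
R=min(cand,key=lambda R:abs(robot.ik([.563,.196,.25],R)[6]) if robot.ik([.563,.196,.25],R) is not None else 9)
robot.move_ptp([.563,.196,.26],R)
c=shot("wrist","w1"); print("cap,bore px",proj(c,[[.563,.196,.165],[.5366,.089,.116]])*1.5625, s()["qpos"])
robot.gripper_to(0.0)
f0=s()["force"]
robot.move_linear([.563,.196,.190],0.15)
print(s()["force"]-f0)
hit=robot.move_linear([.563,.196,.168],0.02,threshold=12)
e=s(); print(hit,e["ee_pos"],e["force"]-f0)
robot.pause(.3); e=s(); print(e["ee_pos"],e["force"]-f0,e["time"])
```

```text
cap,bore px [[403.3617 314.5141]
 [367.3503 434.5205]] [-0.6922  0.3513  0.3892  1.659  -0.1433  1.1598 -0.2642]
[-0.3279  0.1895  0.3418]
True [0.5633 0.1961 0.1762] [-3.1957 -1.6942 11.8953]
[0.5633 0.1961 0.1762] [-3.4852 -1.5012 12.9912] 4.9167
```

View pics/w1.png

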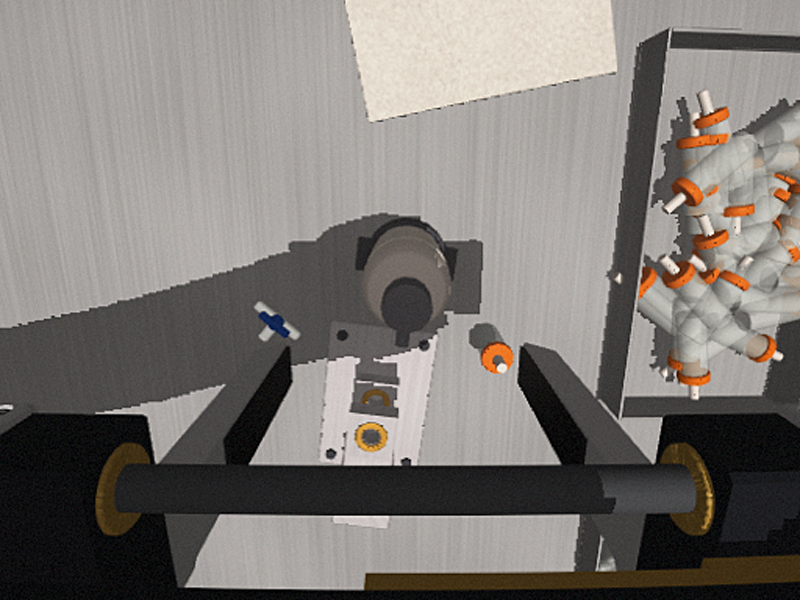

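Wrist picture: cap at about (407,302), bore ring at (371,437), close to the predicted (367,434). The cap is on its stop (13 N, 7.8 mm). Release, then look at the bore and the rack.

```bash
python3 - <<'E'
from h import *
np.set_printoptions(precision=4,suppress=True)
s=robot.get_state
robot.move_linear([.563,.196,.24],0.1)
print(s()["force"])
R=s()["tool_rot"]; R=down(np.arctan2(R[1,1],R[0,1]))
robot.gripper_to(0.094)
robot.move_ptp([.537,.13,.27],R)
robot.pause(.3)
def brass(c,im,P):
    u=proj(c,P)[0]; hsv=cv2.cvtColor(im,cv2.COLOR_RGB2HSV)
    m=cv2.inRange(hsv,(10,100,60),(32,255,255)); mask=np.zeros_like(m); cv2.circle(mask,tuple(int(v) for v in u),25,255,-1)
    ys,xs=np.nonzero(m&mask); 
    (cx,cy),(a,b),t=cv2.fitEllipse(cv2.convexHull(np.c_[xs,ys].astype(np.int32))); return u,(cx,cy),(a,b),len(xs)
c=robot.camera_info("wrist"); im=robot.grab_frame("wrist")
cv2.imwrite("pics/w2.png",im[:,:,::-1])
r=brass(c,im,[.5366,.089,.116]); print("bore",r,onplane(c,r[1],.116))
print("cap px",proj(c,[.563,.196,.165]))
k=np.array([.467,-.273,.27])
R2=min([down(-.15),down(np.pi-.15)],key=lambda Q:np.trace(Q@R.T)*-1)
robot.move_ptp(k,R2); robot.pause(.3)
c=shot("wrist","w3"); print("knobs px",proj(c,[[.467,-.273,.177],[.460,-.327,.132],[.4767,-.2158,.107]])*1.5625)
import pickle; pickle.dump(c,open("c3.pkl","wb")); print(s()["time"],s()["ee_pos"],s()["force"])
E
python3 -c "
import cv2,numpy as np
a=cv2.imread('pics/w2.png');b=cv2.imread('pics/w3.png')
cv2.imwrite('pics/w23.png',np.vstack([cv2.resize(a[:,100:400],(480,300))[ :, :],b[120:420,100:580]]))
cv2.imwrite('pics/w2b.png',cv2.resize(a,(800,600)))"
```

```text
[-0.302  -0.0066 -0.6361]
bore (array([257.6039, 220.0584]), (259.4326477050781, 214.50833129882812), (23.348291397094727, 34.800621032714844), 279) [0.5386 0.0955 0.116 ]
cap px [[287.774  123.6167]]
knobs px [[402.0631 313.7461]
 [404.2423 370.3014]
 [404.1362 201.5456]]
9.7833 [ 0.4672 -0.2727  0.27  ] [-1.184  -0.0544 -0.0005]
```

View pics/w3.png

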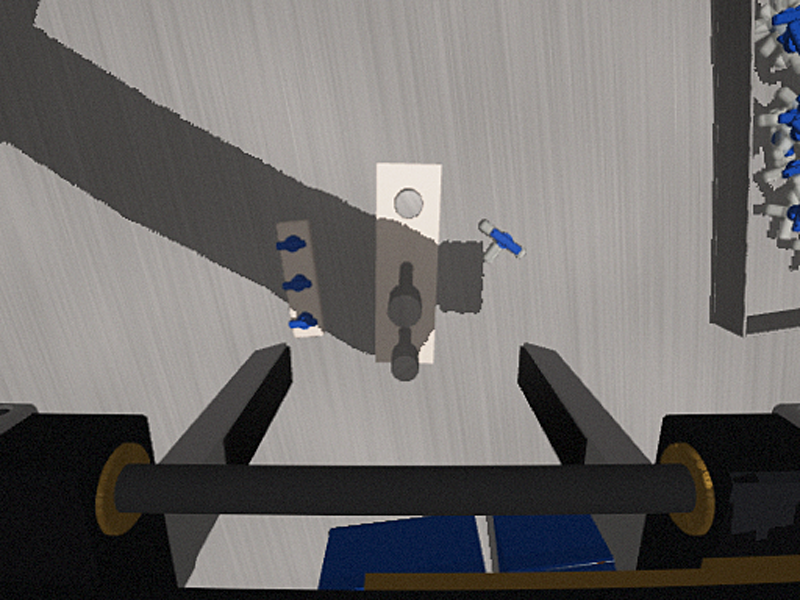

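View pics/w2b.png

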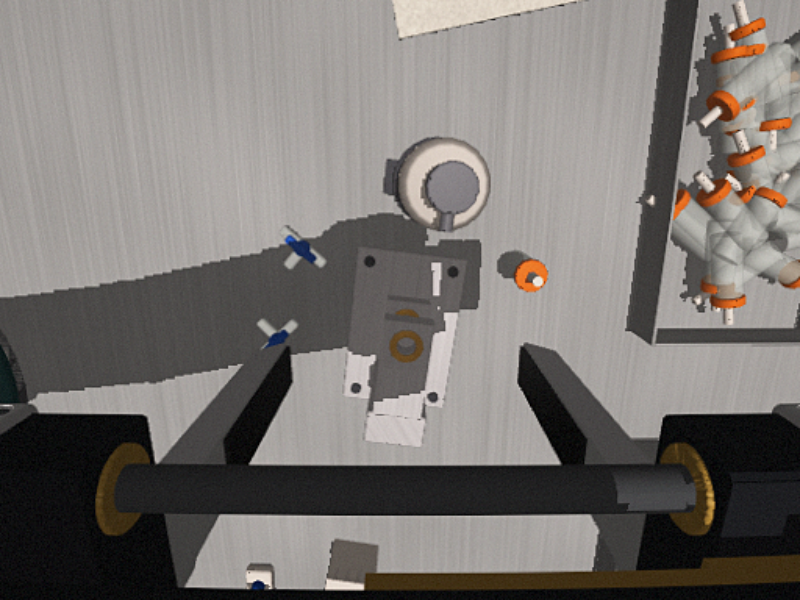

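Picture w3: guide knob's top at (405,308), short rod's (408,203), middle rod's (404,367). Picture w2: upper ring at (406,345), the cap up at (452,188), with its spout visible. Now the grasp.

Run:
```python
from h import *
import pickle
np.set_printoptions(precision=4,suppress=True)
s=robot.get_state; c=pickle.load(open("c3.pkl","rb"))
f=lambda p:(np.array(p)+.5)/1.5625-.5
k=onplane(c,f((404.5,309)),.177); print("knob",k)
kx,ky=(k[:2]+[.468,-.2735])/2 if np.hypot(*(k[:2]-[.468,-.2735]))<.012 else 1/0
print(kx,ky)
robot.move_linear([kx,ky,.162],0.12)
print(s()["force"])
robot.gripper_to(0.0); e=s(); print(e["opening"],e["grasp_force"],e["force"],e["ee_pos"])
robot.move_linear([kx,ky,.30],0.12)
R=s()["tool_rot"]; R=down(np.arctan2(R[1,1],R[0,1]))
robot.move_linear([.537,.0885,.30],0.2,frame=R); robot.pause(.4)
e=s(); print(e["opening"],e["grasp_force"],e["ee_pos"],e["force"],e["time"])
P=[.537,.0885]
ims=[]
for n in ["scene","side"]:
    c=robot.camera_info(n); im=robot.grab_frame(n); cv2.imwrite(f"pics/{n}4.png",im[:,:,::-1])
    pp=proj(c,[P+[.30],P+[.15],P+[.116]]); u=pp[1].astype(int); o=u-[38,50]
    print(n,"origin",o,"knob,tip,bore in crop",(pp-o+.5)*5-.5)
    ims.append(cv2.resize(im[o[1]:o[1]+100,o[0]:o[0]+76,::-1],None,fx=5,fy=5,interpolation=cv2.INTER_CUBIC))
cv2.imwrite("pics/c4.png",np.hstack(ims))
```

```text
knob [ 0.4686 -0.2703  0.177 ]
0.46832265048570965 -0.27187876725990495
[0.1603 0.0695 0.1668]
0.019524476752924024 29.99994546175003 [-0.142   0.516   0.4668] [ 0.4684 -0.2719  0.162 ]
0.019645670567087686 29.99981850385666 [0.537  0.0884 0.3   ] [ 0.3016  0.4664 -0.8906] 15.65
scene origin [271 134] knob,tip,bore in crop [[229.1477   6.2879]
 [195.4917 252.8967]
 [189.0005 300.7126]]
side origin [194 169] knob,tip,bore in crop [[ 179.6291 -119.3901]
 [ 193.3002  256.1483]
 [ 196.0728  330.4597]]
```

View pics/c4.png

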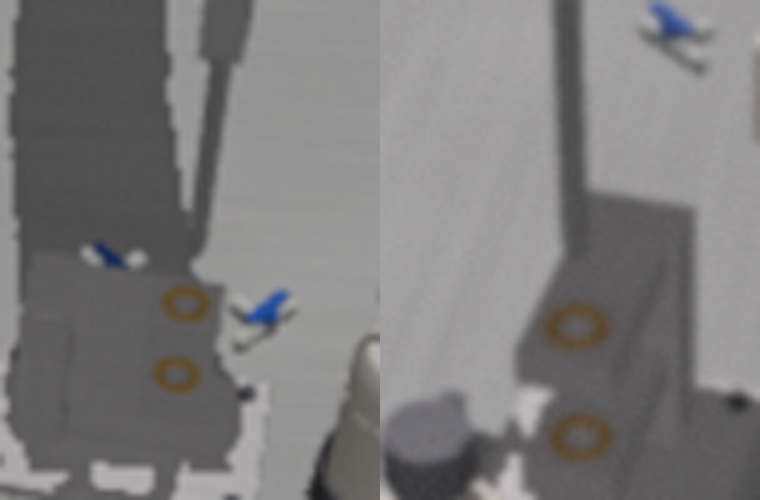

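Crop c4: scene view has the upper ring at (186,304) and the tip near (196,256). Side view has the ring at (197,327) and the tip near (195,255). The rod is vertical, and the bore lies about 1 mm off along -y and 0.5 mm off along +x.

Run:
```python
from h import *
np.set_printoptions(precision=4,suppress=True)
s=robot.get_state
x,y=.5375,.0875
robot.move_linear([x,y,.272],0.1); robot.pause(.3); f0=s()["force"]
for z in (.245,.215,.178):
    hit=robot.move_linear([x,y,z],0.04,threshold=6); e=s(); print(z,hit,e["ee_pos"],e["force"]-f0,e["moment"],e["opening"])
    if hit: break
print(e["time"])
ims=[]
for n in ["scene","side"]:
    c=robot.camera_info(n); im=robot.grab_frame(n)
    pp=proj(c,[[x,y,e["ee_pos"][2]-.15],[x,y,.116],[x,y,.062]]); u=pp[1].astype(int); o=u-[38,50]
    print(n,(pp-o+.5)*5-.5)
    ims.append(cv2.resize(im[o[1]:o[1]+100,o[0]:o[0]+76,::-1],None,fx=5,fy=5,interpolation=cv2.INTER_CUBIC))
cv2.imwrite("pics/c5.png",np.hstack(ims))
```

```text
0.245 False [0.5376 0.0875 0.2452] [ 0.7778 -0.3191  0.1513] [-0.0628  0.0975 -0.011 ] 0.01949403247266786
0.215 False [0.5376 0.0875 0.2152] [-0.4162 -0.5843 -1.1533] [-0.0418  0.0386  0.0167] 0.01916121510192998
0.178 False [0.5377 0.0875 0.1782] [ 0.5358  0.0813 -0.382 ] [-0.0667  0.0894 -0.0004] 0.019352046815220493
19.2833
scene [[181.8755 368.7433]
 [196.9688 256.3117]
 [187.4402 327.2381]]
side [[201.9114 429.5076]
 [195.2112 253.5379]
 [199.4162 364.3681]]
```

View pics/c5.png

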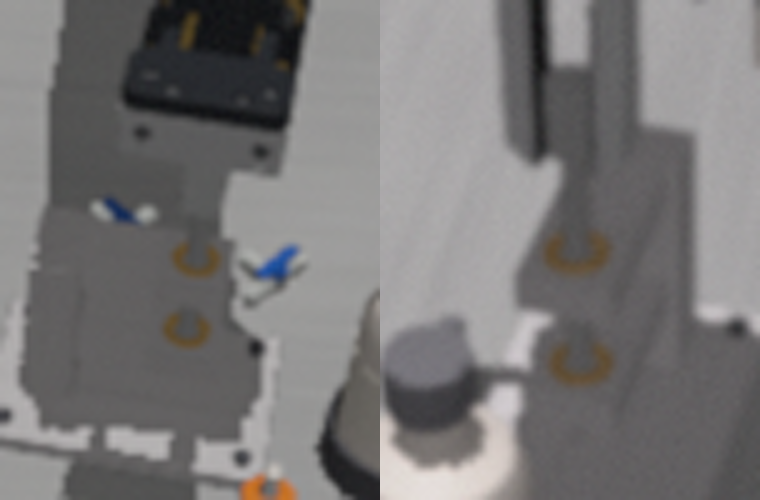

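Crop c5: the stem passes through both rings, (196,260) and (187,328) in the scene view. The push met no resistance, so the tip is at z ≈ 28 mm, inside the 12–46 mm gap.

```bash
python3 -c "
from rig import robot
robot.pause(.3); print(robot.sign_off())"
```

```text
the job is handed in; nothing more can be done
None
```

The cap was pressed to its stop and sprang back. The guide rod is held through both bushings with its tip about 16 mm above the base plate (worked out from the arm's position, not seen directly), and the job was handed in at about 20 s.

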